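Load the label checker and lower its lid

ROBOT

A 6-joint arm with a two-finger parallel gripper is mounted at the origin on a cart in front of the work surface, level with it; the furniture and walls round the work are solid. World frame = base frame: x ahead of the robot, y to its left, z up, the work surface at z = 0. Lengths are in m, angles in rad, forces in N, time in s.
With the tool pointing down it reaches from about 0.375 to 0.975 m from the base axis. Payload 3.8 kg.
Tool frame: the origin (TCP) lies at the very end of the fingers, on their centre line; the grasp point (between the pads) lies 19 mm behind it; z points along the fingers, y is the line along which they close (so a half turn about z gives the same grasp; the last joint's range is limited). The gripper opens to 88 mm and grips with 3 to 60 N. Pads are 18 mm wide; open, the fingers measure 123 mm over their backs; the gripper's body (75 mm by 187 mm) begins 45 mm behind the grasp point.
Start: joints at [-1.171, 0.264, 1.604, -0, 1.274, -0.037], TCP at [0.286, -0.612, 0.239] pointing down, gripper open.
Joint ranges: [-2.63, 2.63], [-0.94, 2.18], [0.31, 2.57], [-1.31, 4.45], [0, 2.66], [-2.55, 2.55]. Speed limits (rad/s): [2.57, 2.57, 3.14, 3.14, 3.14, 3.14].

INTERFACE

Orientations are given as [roll, pitch, yaw] about the fixed x, y, z axes, in that order (R = Rz(yaw) Ry(pitch) Rx(roll)).
In Python, from plant import r gives the robot as it stands.
- The arm moves only by the tool apply_moves, never from a script. Its argument "series" is a list of rows, each a list of 6 numbers: the shift along the tool's x, y, z in m, then the turn, a rotation vector about the tool's x, y, z in rad. A call has exactly 10 rows; each row shifts and turns the commanded pose from where the row before left it, along the tool's axes as they then stand; what a row does not reach is not made up. A row lasts 1/12 s, in which the tool goes at most 41.7 mm and 7.16 degrees, less where a joint would pass 70% of its speed; a pose out of reach is approached as far as the arm can. A call is refused whole if a number of a shift passes 0.0417 or a number of a turn 0.125, either way. A call with a gripper value outside its range is refused whole. "hand" is the closure, from 0 (fully open) to 1 (shut), set as the call begins (left out, the last holds). The fingers move at their own pace and stop on an object; "newtons" is the grip in N (left out, the last holds). Time passes only in rows, so rows that do not move let the fingers close, or fill a call up. It gives the time, the measured TCP pose, the force, the opening and the grip force at its end, in the units of the state.
- r.get_state(): the state, without advancing time (a new reading comes with each control period).
- r.get_image(name): name is "scene" or "top" or "wrist"; returns a dict with "image" (480x640x3 uint8, blue, green, red), "z_map" (480x640 float32, m along the optical axis (not along the pixel's ray), 0 where there is no reading), "intrinsics" (3x3 intrinsics, pixels), "dist_coeffs" ([k1, k2, p1, p2, k3] as OpenCV has them; the pictures are not rectified), "R" (3x3) and "t" (3): a world point X has camera coordinates R X + t. Camera axes: x right, y down, z forward; pixel columns grow to the right and rows downward; lengths in m; the calibration is good to about 2 mm. A picture is of the moment at which its call begins.
- r.job_done(): hands the job in; it is judged then, once.
Trained networks look in a picture, given as the dict that the camera call returned (one of the last four; its "shot" number tells which), for a name from the list of things; names that differ only in an ending like _2 or _b are one class to them, and where a whole thing is asked for, a point or a joint stands for the part that bears it (a point fixed in the world has none). Each returns a list of dicts, best first, with "score" (0 to 1); they miss things now and then, are a little off and sometimes report something else, mostly with a low value. They report only what shows in the picture. A call takes as long as a camera call. They do not tell look-alikes from the thing itself.
- r.search_frame(picture, label): "centre" ([column, row] in pixels, amid what is visible of it).
- r.cut_out(picture, label): "mask" (480x640 bool, what is visible of it) and "centre" ([column, row] in pixels, amid what is visible of it).
- r.pinpoint(picture, label): "centre" ([column, row] in pixels: a listed point, or the origin of a listed thing).
The state is a dict: "time_s": time; "qpos": joint angles; "dq": joint speeds; "tau": joint torques, N m; "position": TCP position; "tcp_rot": TCP orientation; "contact_force": force on the tool from outside, world axes, zero at the start; "torque": the same for the moment, N m; "finger_gap": finger opening in m; "grip_force": force on a finger pad.
Only numpy, scipy, OpenCV 4.12 (cv2) and the standard library are available. Lean on these libraries where they do the work, as an engineer would, in place of code of your own. Each camera call takes 0.05 s, during which the arm holds its last target. There are 200 camera calls.

TASK

Set the smallest carton on the bench (not dropping it) flat into the open tray of the label checker, then lower the checker's hinged lid by its bar, gently all the way down, until it rests fully shut, and let go. Leave the other things on the bench where they are.

Things in the scene. Friction and masses are not known exactly. Their poses are not given: they have to be found in the camera images.
- carton: The smallest, flattest carton on the bench: a closed box, 50 (its x) x 60 (its y) x 30 (z) mm, 0.1 to 0.21 kg, lying flat. Origin: centre of its underside, z up.
- checker: The label checker, fixed on the bench: a grey box 150 (its x) x 190 (its y) mm, rim 56 mm above the bench, with an open-topped tray (126 x 166 mm inside, 40 mm deep, walls 12 mm). Origin: centre of its underside. Its -x side, with a small black panel, looks roughly to the robot; the lid is hinged along its far (+x) edge.
- tray (a point): Centre of the tray's floor in the checker, 16 mm above the bench, axes as the checker's. The floor is level.
- hinge (a point): Middle of the lid's hinge line, which runs along the checker's y axis: 70 mm behind the checker's origin (its +x) and 61 mm above the bench. Axes as the checker's.
- lid (a joint): Angle of the lid: 0 is fully shut (level, on its stop), 1.57 upright, 1.75 its rear stop. A flat metal lid, 147 x 190 x 8 mm, 0.3 kg. The hinge is a little stiff: above about 1.35 the lid stays where it is left, below about 1.2 it falls shut by itself if not held, too fast to count as gentle.
- bar (a point): Middle of the lid's bail handle: a round bar, 12 mm thick, free for 90 mm along the checker's y axis. Lid shut: 180 mm in front of the hinge line (checker -x) and 34 mm above it, 26 mm above the lid's top face and 29 mm ahead of its edge. It swings with the lid (upright: 180 mm above the hinge, 34 mm behind). It can be pinched from above at any lid angle and turns between the fingers.
- tall_box: Another carton, 58 x 58 x 75 mm, standing; to be left alone. Origin: centre of its underside.
- screwdriver: A screwdriver lying on the bench, 203 mm long, 27 mm thick; to be left alone. Origin: centre of its underside.
- mouse: A computer mouse, 108 x 62 x 36 mm; to be left alone. Origin: centre of its underside.
There are look-alikes about, which are no part of the job. Leave any blue or yellow look-alike of the carton alone.

How it is judged:
On the way:
1. the carton lies flat in the tray, let go, the lid still open (x of carton in the frame of tray between -0.045 and 0.045 m and y of carton in the frame of tray between -0.065 and 0.065 m and z of carton in the frame of tray between -0.008 and 0.006 m and angle between carton's own z axis and vertical below 0.12 rad and contact force between carton and the fingers below 0.1 N and linear speed of carton below 0.03 m/s and value of joint lid above 0.9 rad), for 0.2 s.
At the end, for the whole second after the job is handed in: The carton lies flat (within 0.12 rad) and at rest on the tray's floor, inside the tray walls, right way up; the lid is fully shut (within 0.03 rad, about 5 mm at the bar) and at rest; the robot has let go (x of carton in the frame of tray between -0.045 and 0.045 m and y of carton in the frame of tray between -0.065 and 0.065 m and z of carton in the frame of tray between -0.008 and 0.006 m and angle between carton's own z axis and vertical below 0.12 rad and value of joint lid below 0.03 rad and velocity of joint lid between -0.05 and 0.05 rad/s and linear speed of carton below 0.03 m/s); the robot touches nothing.
It fails at once if the lid falls or is swung down over its last 0.6 rad faster than 1.2 rad/s (about 0.22 m/s at the bar) (value of joint lid below 0.6 rad and velocity of joint lid below -1.2 rad/s).
It fails at once if the carton is dropped (falls faster than 0.8 m/s, about 3 cm, out of the fingers) (linear speed of carton above 0.8 m/s and contact force between carton and the fingers below 0.1 N).
It fails at once if the tall carton, the screwdriver or the mouse is moved by more than 3 cm (distance of any of tall_box, screwdriver, mouse from where it was at the start of the episode above 0.03 m).
It also fails if it takes over 56 s, if anything falls off the work surface, if the arm or the gripper's body presses on something with over 40 N, if the wrist force passes 120 N, or if a joint passes its speed limit or range.

## Working session

There is one attempt and no reset: what is moved stays moved. The work goes in short steps, Python scripts to look and compute and a tool call to move; the robot and the scene stay as the last step left them, time stands still between calls to the robot, and variables do not carry over. Pictures are saved under pics/ and viewed, at most 10 in all, crops included, and the job is handed in when it is done.

Besides the shell and the picture viewer there is one more tool, called after ">>>" by a JSON object that holds its "name" and its "arguments". apply_moves: Moves the arm, as the interface text tells. Its arguments: {"type":"object","properties":{"series":{"type":"array","items":{"type":"array","items":{"type":"number"}}},"hand":{"type":"number"},"newtons":{"type":"number"}},"required":["series"]}

```bash
mkdir -p pics
cat > h.py <<'E'
import numpy as np, cv2
from scipy.spatial.transform import Rotation as Ro
from plant import r
def cloud(p):
    K=np.array(p["intrinsics"]);z=p["z_map"];h,w=z.shape
    uv=np.stack(np.meshgrid(np.arange(w),np.arange(h)),-1).reshape(-1,1,2).astype(np.float32)
    n=cv2.undistortPoints(uv,K,np.array(p["dist_coeffs"])).reshape(h,w,2)
    c=np.dstack([n[...,0]*z,n[...,1]*z,z])
    W=(c-np.array(p["t"]).ravel())@np.array(p["R"])
    W[z<=0]=np.nan
    return W
def at(p,W,c,k=2):
    u,v=int(round(c[0])),int(round(c[1]))
    return np.nanmedian(W[v-k:v+k+1,u-k:u+k+1].reshape(-1,3),0)
def proj(p,X):
    R=np.array(p["R"]);return cv2.projectPoints(np.array(X,float).reshape(-1,3),cv2.Rodrigues(R)[0],np.array(p["t"],float).ravel(),np.array(p["intrinsics"]),np.array(p["dist_coeffs"]))[0].reshape(-1,2)
E
python3 - <<'E'
from h import *
np.set_printoptions(precision=3,suppress=True)
s=r.get_state();print(s)
P={n:r.get_image(n) for n in("top","scene")}
for n,p in P.items():
    cv2.imwrite(f"pics/{n}0.png",p["image"]);W=cloud(p)
    print(n,"cam",-np.array(p["R"]).T@np.array(p["t"]).ravel())
    for l in("carton","checker","tall_box","screwdriver","mouse"):
        for d in r.cut_out(p,l)[:4]:
            m=d["mask"];q=W[m];print(l,round(d["score"],2),np.round(d["centre"]),m.sum(),np.nanmedian(q,0),np.nanpercentile(q,95,axis=0)[2])
    for l in("tray","hinge","bar"):
        for d in r.pinpoint(p,l)[:2]: print(l,round(d["score"],2),np.round(d["centre"]),at(p,W,d["centre"]))
E
```

```text
{'time_s': 0.0, 'qpos': array([-1.171,  0.265,  1.605, -0.   ,  1.274, -0.037]), 'dq': array([ 0.001, -0.001,  0.001,  0.001, -0.   , -0.001]), 'tau': array([  0.   , -50.21 , -35.688,   0.073,   0.029,  -0.   ]), 'position': array([ 0.285, -0.611,  0.237]), 'tcp_rot': array([-3.139, -0.   ,  0.437]), 'contact_force': array([-0.094,  1.07 ,  0.41 ]), 'torque': array([ 0.014,  0.046, -0.023]), 'grip_force': 0.0, 'finger_gap': 0.08821496091974028}
top cam [ 0.403 -0.2    1.563]
carton 0.86 [408. 226.] 480 [ 0.535 -0.428  0.029] 0.03499415488642248
carton 0.79 [289. 217.] 451 [ 0.577 -0.115  0.03 ] 0.035127226208597574
carton 0.58 [367. 227.] 473 [ 0.546 -0.313  0.029] 0.03471724886213838
carton 0.57 [401. 272.] 515 [ 0.413 -0.396  0.029] 0.03535831809598899
checker 0.7 [220. 227.] 5605 [0.556 0.067 0.021] 0.23977203476848769
tall_box 0.76 [345. 269.] 527 [ 0.434 -0.257  0.075] 0.07993278920609458
screwdriver 0.62 [354. 192.] 386 [ 0.648 -0.288  0.023] 0.030106241339461496
mouse 0.58 [463. 276.] 733 [ 0.401 -0.565  0.03 ] 0.038409791509901516
tray 0.57 [225. 234.] [0.537 0.057 0.017]
hi
[... 152 characters left out ...]
.42   0.027] 0.033927438603626695
carton 0.93 [285. 262.] 461 [ 0.571 -0.105  0.028] 0.03412860980878478
carton 0.58 [336. 229.] 398 [ 0.543 -0.3    0.028] 0.03444631673619669
carton 0.53 [386. 235.] 93 [ 0.437 -0.383  0.024] 0.03306530338232603
checker 0.71 [236. 288.] 7796 [0.589 0.073 0.054] 0.21455220911182976
tall_box 0.93 [358. 252.] 869 [ 0.425 -0.238  0.056] 0.07827715818161768
screwdriver 0.73 [301. 224.] 217 [ 0.645 -0.276  0.022] 0.028651031728259696
mouse 0.56 [437. 213.] 89 [ 0.355 -0.566  0.022] 0.03302405806367864
tray 0.63 [252. 306.] [0.53  0.063 0.018]
hinge 0.67 [227. 282.] [0.604 0.07  0.058]
bar 0.9 [209. 219.] [0.63  0.079 0.247]
bar 0.33 [251. 308.] [0.528 0.069 0.018]
```

Run:
```python
import cv2
i=cv2.imread("pics/top0.png")[150:310,150:490]
cv2.imwrite("pics/topc.png",cv2.resize(i,(800,376),interpolation=cv2.INTER_CUBIC))
```

```text
(no output)
```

View pics/topc.png

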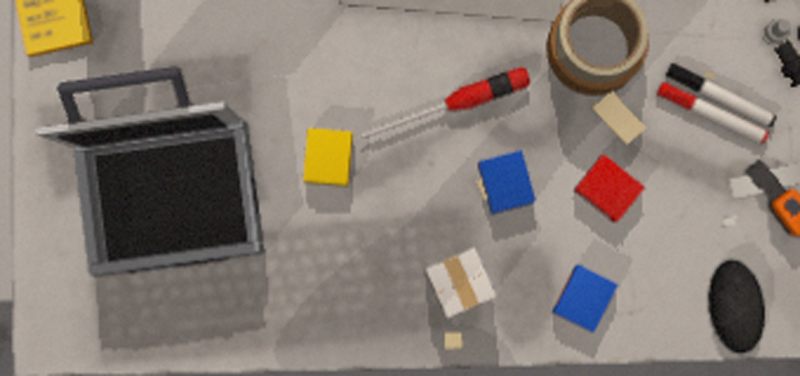

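View pics/scene0.png

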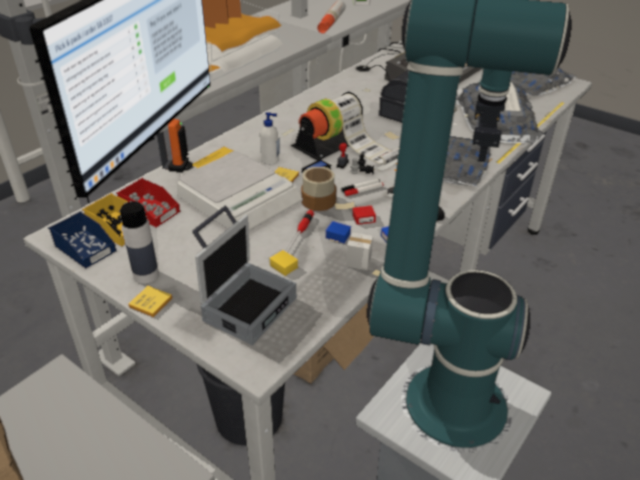

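Run:
```python
from h import *
np.set_printoptions(precision=3,suppress=True)
p=r.get_image("top");W=cloud(p)
cv2.imwrite("pics/red.png",cv2.resize(p["image"][180:280,340:440],(600,600),interpolation=cv2.INTER_CUBIC))
hs=cv2.cvtColor(p["image"],cv2.COLOR_BGR2HSV)
for d in r.cut_out(p,"carton"):
    m=d["mask"];q=W[m];q=q[q[:,2]>0.022]
    rc=cv2.minAreaRect((q[:,:2]*1000).astype(np.float32))
    print(np.round(d["centre"]),np.median(hs[m],0),rc, np.median(q,0))
    if abs(d["centre"][0]-408)<6: print(cv2.boxPoints(rc))
X=W.reshape(-1,3)
reg=(abs(X[:,0]-.55)<.17)&(abs(X[:,1]-.07)<.16)
rim=X[reg&(X[:,2]>.05)&(X[:,2]<.062)]
rc=cv2.minAreaRect((rim[:,:2]*1000).astype(np.float32));print("rim",len(rim),rc,cv2.boxPoints(rc),np.median(rim[:,2]))
fl=X[reg&(X[:,2]>.01)&(X[:,2]<.024)]
rc=cv2.minAreaRect((fl[:,:2]*1000).astype(np.float32));print("floor",len(fl),rc,np.median(fl,0))
ld=X[reg&(X[:,2]>.08)];ld=ld[:]
print("lid/bar",len(ld));
b=ld[ld[:,2]>.225];print("top pts",b.mean(0),b.min(0),b.max(0))
# tall stuff near carton
n=X[(np.hypot(X[:,0]-.535,X[:,1]+.428)<.25)&(X[:,2]>.06)&(X[:,2]<.2)]
import collections
g=collections.Counter(map(tuple,np.round(n[:,:2]/.03).astype(int)))
print({(round(a*.03,2),round(c*.03,2)):k for (a,c),k in g.items() if k>15})
p=r.get_image("scene");W=cloud(p);X=W.reshape(-1,3)
reg=(abs(X[:,0]-.55)<.17)&(abs(X[:,1]-.07)<.16)
rim=X[reg&(X[:,2]>.05)&(X[:,2]<.062)&(X[:,0]<.6)]
rc=cv2.minAreaRect((rim[:,:2]*1000).astype(np.float32));print("rim scene",rc,cv2.boxPoints(rc))
ld=X[reg&(X[:,2]>.08)&(X[:,2]<.19)]
c=ld.mean(0);print("lid plane",np.linalg.svd(ld-c,full_matrices=False)[2][2],c)
b=X[reg&(X[:,2]>.222)];print("top pts",len(b),b.mean(0),b.min(0),b.max(0))
d=r.pinpoint(p,"bar")[0];print(at(p,W,d["centre"]))
```

```text
[289. 218.] [ 24. 243. 216.] ((578.4645385742188, -114.79647064208984), (49.681297302246094, 60.82391357421875), 81.01197814941406) [ 0.577 -0.115  0.03 ]
[366. 227.] [110. 201. 152.] ((545.789794921875, -313.32366943359375), (59.938472747802734, 49.636924743652344), 12.971920013427734) [ 0.546 -0.313  0.03 ]
[399. 276.] [110. 199. 165.] ((413.10595703125, -397.1913146972656), (50.12155532836914, 59.29536056518555), 60.47727966308594) [ 0.413 -0.397  0.03 ]
[408. 227.] [  1. 223. 185.] ((535.4094848632812, -428.8053894042969), (59.81769943237305, 52.186954498291016), 50.48234558105469) [ 0.535 -0.429  0.03 ]
[[ 496.249 -435.274]
 [ 536.507 -468.482]
 [ 574.57  -422.337]
 [ 534.312 -389.129]]
[352. 191.] [  3. 125. 158.] ((649.216552734375, -289.9659423828125), (23.309293746948242, 107.32270812988281), 18.245506286621094) [ 0.651 -0.296  0.026]
[222. 228.] [36. 18. 37.] ((548.7129516601562, 64.21498107910156), (182.9292755126953, 191.0019989013672), 7.152669906616211) [0.591 0.067 0.06 ]
rim 855 ((534.7079467773438, 62.8242301940918), (149.12478637695312, 190.33450317382812), 7.269880
[... 686 characters left out ...]
.float64(-0.39)): 81, (np.float64(0.66), np.float64(-0.45)): 44, (np.float64(0.66), np.float64(-0.42)): 74, (np.float64(0.45), np.float64(-0.27)): 124, (np.float64(0.45), np.float64(-0.24)): 105, (np.float64(0.42), np.float64(-0.24)): 112, (np.float64(0.42), np.float64(-0.27)): 127, (np.float64(0.42), np.float64(-0.3)): 21, (np.float64(0.39), np.float64(-0.24)): 18}
rim scene ((533.484619140625, 64.22001647949219), (150.70904541015625, 197.1773223876953), 5.695913791656494) [[448.717 154.843]
 [468.287 -41.361]
 [618.252 -26.403]
 [598.682 169.801]]
lid plane [-0.993 -0.109 -0.032] [0.597 0.081 0.137]
top pts 334 [0.627 0.079 0.241] [0.603 0.014 0.222] [0.644 0.138 0.252]
[0.631 0.081 0.248]
```

View pics/red.png

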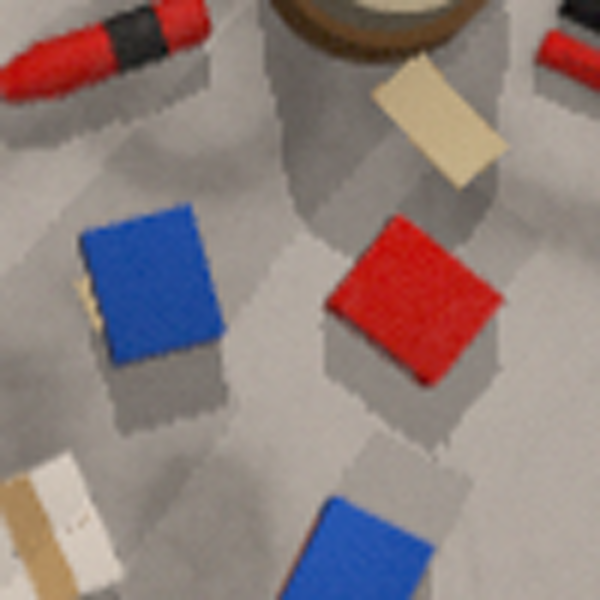

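Red at full-image (409,229) is the carton: the other candidates of that size are yellow (289,217), blue (367,227) and blue (401,272), which must be left alone. The crop confirms a red flat box. I'm moving above it now.

>>> {"name": "apply_moves", "arguments": {"series": [[0, 0, 0, 0, 0, -0.111], [0, 0, 0, 0, 0, -0.111], [0, 0, 0, 0, 0, -0.111], [0, 0, 0, 0, 0, -0.111], [0.035, 0.009, 0, 0, 0, 0], [0.035, 0.009, 0, 0, 0, 0], [0.035, 0.009, 0, 0, 0, 0], [0.035, 0.009, 0, 0, 0, 0], [0.035, 0.009, 0, 0, 0, 0], [0.035, 0.009, 0, 0, 0, 0]], "hand": 0}}

```text
time_s: 1.93
position: [0.462, -0.483, 0.2388]
tcp_rot: [3.141, 0.0, 0.88]
contact_force: [-0.1, -0.9, -0.8]
finger_gap: 0.0883
grip_force: 0.0
```

>>> {"name": "apply_moves", "arguments": {"series": [[0.015, 0.004, 0.012, 0, 0, 0], [0.015, 0.004, 0.012, 0, 0, 0], [0.015, 0.004, 0.012, 0, 0, 0], [0.015, 0.004, 0.012, 0, 0, 0], [0.015, 0.004, 0.012, 0, 0, 0], [0.014, 0.003, 0.012, 0, 0, 0], [0, 0, 0.012, 0, 0, 0], [0, 0, 0.012, 0, 0, 0], [0, 0, 0, 0, 0, 0], [0, 0, 0, 0, 0, 0]]}}

```text
time_s: 2.77
position: [0.534, -0.4301, 0.1412]
tcp_rot: [-3.139, 0.0, 0.88]
contact_force: [-0.1, 0.3, 0.4]
finger_gap: 0.0883
grip_force: 0.0
```

```bash
cat >> h.py <<'E'
def delta(x,y,z,yaw):
    s=r.get_state();P=np.array(s["position"]);R=Ro.from_euler("xyz",s["tcp_rot"])
    d=R.inv().apply(np.array([x,y,z])-P)
    T=Ro.from_euler("xyz",[np.pi,0,yaw]);w=(R.inv()*T).as_rotvec()
    print("t",round(s["time_s"],2),"tcp",P.round(4),"rpy",np.array(s["tcp_rot"]).round(3),"d_tool",d.round(4),"rot",w.round(3),"F",np.array(s["contact_force"]).round(1),"gap",round(s["finger_gap"],4),"grip",round(s["grip_force"],1))
    print("d in target frame",T.inv().apply(np.array([x,y,z])-P).round(4))
E
python3 - <<'E'
from h import *
np.set_printoptions(precision=3,suppress=True)
for n in("wrist","top"):
    p=r.get_image(n);W=cloud(p)
    hs=cv2.cvtColor(p["image"],cv2.COLOR_BGR2HSV)
    m=((hs[...,0]<8)|(hs[...,0]>174))&(hs[...,1]>150)&(W[...,2]>.022)&(W[...,2]<.04)&(np.hypot(W[...,0]-.535,W[...,1]+.429)<.05)
    q=W[m];print(n,m.sum());
    if len(q): print(cv2.minAreaRect((q[:,:2]*1000).astype(np.float32)),np.median(q,0))
    if n=="wrist": cv2.imwrite("pics/w1.png",p["image"])
delta(.535,-.429,.006,.881)
E
```

```text
wrist 5867
((535.9503784179688, -428.3143310546875), (59.97688674926758, 49.385108947753906), 49.30561065673828) [ 0.537 -0.427  0.032]
top 28
((512.902099609375, -429.3005065917969), (29.560033798217773, 6.473751544952393), 48.377384185791016) [ 0.513 -0.43   0.029]
t 2.87 tcp [ 0.535 -0.431  0.143] rpy [3.141 0.    0.88 ] d_tool [ 0.002 -0.001  0.137] rot [ 0.001  0.    -0.001] F [-1.2 -0.5  0.3] gap 0.088 grip 0.0
d in target frame [ 0.002 -0.001  0.137]
```

>>> {"name": "apply_moves", "arguments": {"series": [[0.003, 0.001, 0.018, 0, 0, 0], [0, 0, 0.018, 0, 0, 0], [0, 0, 0.018, 0, 0, 0], [0, 0, 0.018, 0, 0, 0], [0, 0, 0.016, 0, 0, 0], [0, 0, 0.016, 0, 0, 0], [0, 0, 0.014, 0, 0, 0], [0, 0, 0.012, 0, 0, 0], [0, 0, 0.007, 0, 0, 0], [0, 0, 0, 0, 0, 0]]}}

```text
time_s: 3.7
position: [0.5369, -0.4278, 0.004]
tcp_rot: [-3.139, -0.0, 0.88]
contact_force: [-0.3, -0.1, -0.6]
finger_gap: 0.0881
grip_force: 0.0
```

>>> {"name": "apply_moves", "arguments": {"series": [[0, 0, 0, 0, 0, 0], [0, 0, 0, 0, 0, 0], [0, 0, 0, 0, 0, 0], [0, 0, 0, 0, 0, 0], [0, 0, 0, 0, 0, 0], [0, 0, 0, 0, 0, 0], [0, 0, 0, 0, 0, 0], [0, 0, 0, 0, 0, 0], [0, 0, 0, 0, 0, 0], [0, 0, 0, 0, 0, 0]], "hand": 1, "newtons": 20}}

```text
time_s: 4.53
position: [0.5381, -0.4285, 0.0062]
tcp_rot: [3.141, -0.0, 0.881]
contact_force: [-1.3, 1.1, 3.8]
finger_gap: 0.0499
grip_force: 20.0
```

>>> {"name": "apply_moves", "arguments": {"series": [[0, 0, -0.02, 0, 0, 0], [0, 0, -0.03, 0, 0, 0], [0, 0, -0.03, 0, 0, 0], [0, 0, -0.01, 0, 0, 0.108], [0, 0, -0.01, 0, 0, 0.108], [0, 0, -0.01, 0, 0, 0.108], [0, 0, -0.01, 0, 0, 0.108], [0, 0, -0.01, 0, 0, 0.108], [0, 0, -0.01, 0, 0, 0.108], [0, 0, -0.01, 0, 0, 0.106]]}}

```text
time_s: 5.37
position: [0.5374, -0.4279, 0.1548]
tcp_rot: [-3.14, 0.001, 0.121]
contact_force: [-0.4, -0.7, -1.6]
finger_gap: 0.0502
grip_force: 20.0
```

>>> {"name": "apply_moves", "arguments": {"series": [[0.002, -0.02, 0, 0, 0, 0], [0.004, -0.036, 0, 0, 0, 0], [0.004, -0.036, 0, 0, 0, 0], [0.004, -0.036, 0, 0, 0, 0], [0.004, -0.036, 0, 0, 0, 0], [0.004, -0.036, 0, 0, 0, 0], [0.004, -0.036, 0, 0, 0, 0], [0.004, -0.036, 0, 0, 0, 0], [0.004, -0.036, 0, 0, 0, 0], [0.002, -0.02, 0, 0, 0, 0]]}}

```text
time_s: 6.2
position: [0.5309, -0.0949, 0.1546]
tcp_rot: [-3.14, 0.001, 0.128]
contact_force: [0.2, 0.2, -2.8]
finger_gap: 0.0498
grip_force: 20.0
```

Run:
```python
from h import *
delta(.529,.062,.025,.127)
p=r.get_image("wrist");W=cloud(p)
cv2.imwrite("pics/w2.png",p["image"])
```

```text
t 6.2 tcp [ 0.5309 -0.0949  0.1546] rpy [-3.14e+00  1.00e-03  1.28e-01] d_tool [ 0.0183 -0.1556  0.1299] rot [-0.002  0.001  0.001] F [ 0.2  0.2 -2.8] gap 0.0498 grip 20.0
d in target frame [ 0.018  -0.1559  0.1296]
```

View pics/w2.png

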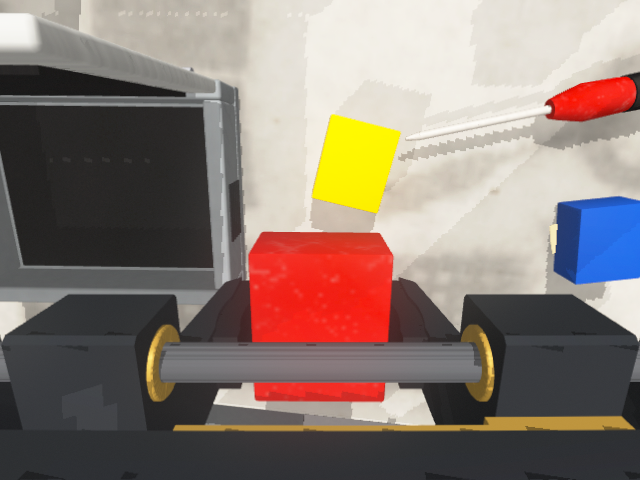

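The carton is held square (320,310), and the tray is to the left (110,180). I'm moving across and then lowering.

>>> {"name": "apply_moves", "arguments": {"series": [[0.002, -0.015, 0, 0, 0, 0], [0.003, -0.024, 0, 0, 0, 0], [0.003, -0.026, 0, 0, 0, 0], [0.003, -0.026, 0, 0, 0, 0], [0.003, -0.026, 0, 0, 0, 0], [0.002, -0.024, 0, 0, 0, 0], [0.002, -0.015, 0, 0, 0, 0], [0, 0, 0.015, 0, 0, 0], [0, 0, 0.02, 0, 0, 0], [0, 0, 0.02, 0, 0, 0]]}}

```text
time_s: 7.08
position: [0.5306, 0.059, 0.1001]
tcp_rot: [3.141, -0.001, 0.128]
contact_force: [-0.3, 0.1, -2.4]
finger_gap: 0.0499
grip_force: 20.0
```

>>> {"name": "apply_moves", "arguments": {"series": [[0, 0, 0.014, 0, 0, 0], [0, 0, 0.014, 0, 0, 0], [0, 0, 0.014, 0, 0, 0], [0, 0, 0.012, 0, 0, 0], [0, 0, 0.008, 0, 0, 0], [0, 0, 0.006, 0, 0, 0], [0, 0, 0.003, 0, 0, 0], [0, 0, 0, 0, 0, 0], [0, 0, 0, 0, 0, 0], [0, 0, 0, 0, 0, 0]]}}

```text
time_s: 7.92
position: [0.5311, 0.0587, 0.0305]
tcp_rot: [3.141, -0.002, 0.127]
contact_force: [0.6, -0.3, -1.7]
finger_gap: 0.0498
grip_force: 20.0
```

Run:
```python
from h import *
delta(.529,.062,.0215,.127)
```

```text
t 7.92 tcp [0.5311 0.0587 0.0305] rpy [ 3.141e+00 -2.000e-03  1.270e-01] d_tool [-0.0016 -0.0036  0.009 ] rot [ 0.    -0.002 -0.   ] F [ 0.6 -0.3 -1.7] gap 0.0498 grip 20.0
d in target frame [-0.0016 -0.0036  0.009 ]
```

Lowering slowly to contact.

>>> {"name": "apply_moves", "arguments": {"series": [[0, 0, 0.002, 0, 0, 0], [0, 0, 0.002, 0, 0, 0], [0, 0, 0.001, 0, 0, 0], [0, 0, 0.001, 0, 0, 0], [0, 0, 0.001, 0, 0, 0], [0, 0, 0.001, 0, 0, 0], [0, 0, 0.001, 0, 0, 0], [0, 0, 0, 0, 0, 0], [0, 0, 0, 0, 0, 0], [0, 0, 0, 0, 0, 0]]}}

```text
time_s: 8.75
position: [0.5303, 0.0586, 0.0222]
tcp_rot: [-3.142, 0.001, 0.127]
contact_force: [-6.1, -0.5, 10.8]
finger_gap: 0.0497
grip_force: 20.0
```

>>> {"name": "apply_moves", "arguments": {"series": [[0, 0, 0, 0, 0, 0], [0, 0, 0, 0, 0, 0], [0, 0, 0, 0, 0, 0], [0, 0, 0, 0, 0, 0], [0, 0, 0, 0, 0, 0], [0, 0, 0, 0, 0, 0], [0, 0, 0, 0, 0, 0], [0, 0, 0, 0, 0, 0], [0, 0, -0.003, 0, 0, 0], [0, 0, -0.003, 0, 0, 0]], "hand": 0.2}}

```text
time_s: 9.58
position: [0.53, 0.0586, 0.0267]
tcp_rot: [-3.142, 0.001, 0.127]
contact_force: [0.8, 0.0, -0.1]
finger_gap: 0.0705
grip_force: 0.0
```

>>> {"name": "apply_moves", "arguments": {"series": [[0, 0, -0.01, 0, 0, 0], [0, 0, -0.015, 0, 0, 0], [0, 0, -0.02, 0, 0, 0], [0, 0, -0.025, 0, 0, 0], [0, 0, -0.025, 0, 0, 0], [0, 0, -0.025, 0, 0, 0], [-0.01, 0, -0.025, 0, 0, 0], [-0.01, 0, -0.025, 0, 0, 0], [-0.01, 0, -0.025, 0, 0, 0], [0, 0, 0, 0, 0, 0]]}}

```text
time_s: 10.42
position: [0.5026, 0.0549, 0.2286]
tcp_rot: [3.141, -0.01, 0.127]
contact_force: [0.8, -0.4, 0.6]
finger_gap: 0.0702
grip_force: 0.0
```

Run:
```python
from h import *
np.set_printoptions(precision=3,suppress=True)
delta(.635,.079,.225,.127)
O=np.array([.5347,.0628]);c,s=np.cos(.127),np.sin(.127);M=np.array([[c,s],[-s,c]])
for n in("wrist","top","scene"):
    p=r.get_image(n);W=cloud(p)
    cv2.imwrite(f"pics/{n}3.png",p["image"])
    hs=cv2.cvtColor(p["image"],cv2.COLOR_BGR2HSV)
    m=((hs[...,0]<8)|(hs[...,0]>174))&(hs[...,1]>150)&(abs(W[...,0]-.53)<.09)&(abs(W[...,1]-.06)<.09)&(W[...,2]<.06)
    q=W[m]
    if len(q)>20: t=q[q[:,2]>np.median(q[:,2])-.01];k=cv2.minAreaRect((t[:,:2]*1000).astype(np.float32));print(n,len(q),k,"in tray",M@(np.array(k[0])/1000-O),np.median(t[:,2]),np.std(t[:,2]))
    X=W.reshape(-1,3);L=np.c_[(X[:,:2]-O)@M.T,X[:,2]]
    b=L[(abs(L[:,1])<.04)&(L[:,0]>.085)&(L[:,0]<.16)&(L[:,2]>.2)&(L[:,2]<.27)]
    print(n,"bar local",len(b), np.percentile(b,[2,50,98],axis=0) if len(b) else "")
    for d in r.pinpoint(p,"bar")[:1]:
        a=at(p,W,d["centre"]);print("bar",d["score"],d["centre"],a,M@(a[:2]-O))
```

```text
t 10.42 tcp [0.503 0.055 0.229] rpy [ 3.141 -0.01   0.127] d_tool [ 0.134 -0.007  0.005] rot [ 0.001 -0.01  -0.   ] F [ 0.8 -0.4  0.6] gap 0.0702 grip 0.0
d in target frame [ 0.134 -0.007  0.004]
wrist 4054 ((528.2772827148438, 59.21138000488281), (59.61614990234375, 49.97649383544922), 6.885646820068359) in tray [-0.007 -0.003] 0.04763348216757055 0.0007441544346428853
wrist bar local 0 
top 99 ((524.6316528320312, 70.40937042236328), (30.21942710876465, 24.39763641357422), 7.127919673919678) in tray [-0.009  0.009] 0.04574727330160363 0.0030611878039442427
top bar local 184 [[ 0.094 -0.038  0.241]
 [ 0.099  0.     0.247]
 [ 0.105  0.037  0.253]]
bar 0.82 [197.5, 183.8] [0.633 0.079 0.247] [0.099 0.004]
scene 552 ((528.401123046875, 58.333412170410156), (62.30970764160156, 57.06863784790039), 7.33444356918335) in tray [-0.007 -0.004] 0.046178274586523856 0.0029232128620480385
scene bar local 145 [[ 0.091 -0.038  0.239]
 [ 0.097  0.001  0.247]
 [ 0.104  0.038  0.251]]
bar 0.59 [210.0, 218.1] [0.63  0.076 0.247] [0.097 0.001]
```

Carton lies flat in the tray (about −7, −3 mm from centre, top at 47 mm). Next I turn the gripper for the bar and check the clearance behind it.

>>> {"name": "apply_moves", "arguments": {"series": [[0, 0, -0.01, 0, 0, -0.12], [0, 0, -0.01, 0, 0, -0.12], [0, 0, -0.01, 0, 0, -0.12], [0, 0, -0.01, 0, 0, -0.12], [0, 0, -0.01, 0, 0, -0.12], [0, 0, 0, 0, 0, -0.12], [0, 0, 0, 0, 0, -0.12], [0, 0, 0, 0, 0, -0.12], [0, 0, 0, 0, 0, -0.12], [0, 0, 0, 0, 0, -0.12]]}}

```text
time_s: 11.55
position: [0.5, 0.0548, 0.2699]
tcp_rot: [-3.139, 0.001, 1.333]
contact_force: [0.4, 0.4, 0.0]
finger_gap: 0.0707
grip_force: 0.0
```

>>> {"name": "apply_moves", "arguments": {"series": [[0, 0, 0, 0, 0, -0.12], [0, 0, 0, 0, 0, -0.12], [0, 0, 0, 0, 0, -0.12], [0, 0, 0, 0, 0, -0.011], [0, 0, 0, 0, 0, 0], [0, 0, 0, 0, 0, 0], [0, 0, 0, 0, 0, 0], [0, 0, 0, 0, 0, 0], [0, 0, 0, 0, 0, 0], [0, 0, 0, 0, 0, 0]]}}

```text
time_s: 12.38
position: [0.5006, 0.0548, 0.2717]
tcp_rot: [3.142, -0.0, 1.697]
contact_force: [-0.4, 0.7, 0.0]
finger_gap: 0.0704
grip_force: 0.0
```

Run:
```python
from h import *
np.set_printoptions(precision=3,suppress=True)
O=np.array([.5347,.0628]);c,s=np.cos(.127),np.sin(.127)
t=O+.0985*np.array([c,s]);print("bar xy",t)
delta(t[0],t[1],.223,1.698)
import collections
for n in("top","scene"):
    X=cloud(r.get_image(n)).reshape(-1,3)
    q=X[(X[:,0]>.66)&(X[:,0]<.9)&(abs(X[:,1]-.08)<.2)&(X[:,2]>.15)]
    g=collections.Counter(map(tuple,np.round(q/.05).astype(int)));print(n,{tuple(float(x) for x in np.round(np.array(k)*.05,2)):v for k,v in g.items() if v>8})
```

```text
bar xy [0.632 0.075]
t 12.38 tcp [0.501 0.055 0.272] rpy [ 3.142 -0.     1.697] d_tool [0.004 0.133 0.049] rot [ 0.    -0.    -0.001] F [-0.4  0.7  0. ] gap 0.0704 grip 0.0
d in target frame [0.004 0.133 0.049]
top {(0.85, 0.2, 0.7): 442, (0.85, 0.15, 0.7): 542, (0.85, 0.1, 0.7): 120, (0.85, 0.1, 0.65): 512, (0.85, 0.05, 0.65): 147, (0.9, 0.05, 0.65): 36, (0.9, 0.05, 0.6): 228, (0.9, 0.0, 0.6): 233, (0.9, 0.0, 0.55): 347, (0.85, 0.05, 0.6): 232, (0.85, 0.15, 0.65): 520, (0.85, 0.1, 0.6): 453, (0.85, 0.25, 0.7): 45, (0.9, 0.05, 0.55): 188, (0.8, 0.2, 0.7): 332, (0.9, 0.0, 0.5): 313, (0.8, 0.25, 0.7): 673, (0.85, 0.05, 0.55): 196, (0.85, 0.2, 0.65): 129, (0.85, 0.15, 0.6): 446, (0.9, 0.05, 0.5): 183, (0.8, 0.3, 0.7): 17, (0.8, 0.2, 0.65): 393, (0.85, 0.1, 0.55): 386, (0.9, 0.0, 0.45): 252, (0.85, 0.05, 0.5): 179, (0.8, 0.25, 0.65): 483, (0.85, 0.2, 0.6): 111, (0.85, 0.15, 0.55): 399, (0.85, 0.1, 0.5): 360, (0.8, 0.2, 0.6): 339, (0.9, 0.05, 0.45): 145, (0.9, 0.0, 0.4): 240, (0.85, 0.05, 0.45): 147, (0.8, 0.25, 0.6): 409, (0.85, 0.2, 0.55): 87, (0.85, 0.15, 0.5): 348, (0.85, 0.1, 0.45): 
[... 1976 characters left out ...]
.4): 121, (0.85, 0.05, 0.4): 141, (0.8, 0.3, 0.5): 105, (0.85, 0.1, 0.4): 282, (0.9, 0.0, 0.35): 150, (0.85, 0.2, 0.45): 65, (0.8, 0.2, 0.45): 295, (0.85, 0.15, 0.4): 304, (0.9, 0.05, 0.35): 82, (0.8, 0.25, 0.45): 438, (0.85, 0.05, 0.35): 94, (0.85, 0.1, 0.35): 203, (0.8, 0.3, 0.45): 92, (0.85, 0.2, 0.4): 71, (0.8, 0.2, 0.4): 269, (0.85, 0.15, 0.35): 220, (0.8, 0.25, 0.4): 409, (0.85, 0.2, 0.35): 59, (0.8, 0.2, 0.35): 179, (0.8, 0.3, 0.4): 88, (0.8, 0.25, 0.35): 287, (0.8, 0.3, 0.35): 70, (0.85, 0.15, 0.2): 254, (0.85, 0.1, 0.2): 27, (0.85, 0.15, 0.25): 25, (0.8, 0.1, 0.2): 33, (0.8, 0.15, 0.25): 10, (0.8, 0.15, 0.2): 326, (0.8, 0.1, 0.15): 15, (0.8, 0.15, 0.15): 153, (0.85, 0.15, 0.15): 63}
```

>>> {"name": "apply_moves", "arguments": {"series": [[0.001, 0.014, 0, 0, 0, 0], [0.001, 0.02, 0, 0, 0, 0], [0.001, 0.022, 0, 0, 0, 0], [0.001, 0.022, 0, 0, 0, 0], [0, 0.022, 0, 0, 0, 0], [0, 0.02, 0, 0, 0, 0], [0, 0.013, 0, 0, 0, 0], [0, 0, 0, 0, 0, 0], [0, 0, 0, 0, 0, 0], [0, 0, 0, 0, 0, 0]]}}

```text
time_s: 13.32
position: [0.6313, 0.0755, 0.2715]
tcp_rot: [-3.141, -0.0, 1.698]
contact_force: [0.5, -0.8, -0.9]
finger_gap: 0.0706
grip_force: 0.0
```

Run:
```python
from h import *
np.set_printoptions(precision=3,suppress=True)
delta(.632,.075,.223,1.698)
p=r.get_image("wrist");W=cloud(p);cv2.imwrite("pics/w4.png",p["image"])
O=np.array([.5347,.0628]);c,s=np.cos(.127),np.sin(.127);M=np.array([[c,s],[-s,c]])
X=W.reshape(-1,3);L=np.c_[(X[:,:2]-O)@M.T,X[:,2]]
b=L[(abs(L[:,1])<.04)&(abs(L[:,0]-.1)<.04)&(L[:,2]>.2)&(L[:,2]<.255)]
print(len(b),np.percentile(b,[2,50,98],axis=0) if len(b) else "")
```

```text
t 13.32 tcp [0.631 0.075 0.272] rpy [-3.141 -0.     1.698] d_tool [-0.001  0.001  0.049] rot [-0.001 -0.    -0.   ] F [ 0.5 -0.8 -0.9] gap 0.0706 grip 0.0
d in target frame [-0.001  0.001  0.049]
5673 [[ 0.063 -0.035  0.203]
 [ 0.095  0.005  0.247]
 [ 0.104  0.039  0.25 ]]
```

View pics/w4.png

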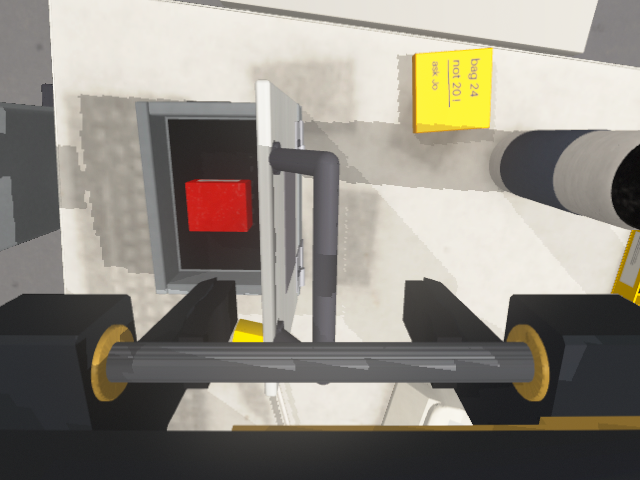

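Bar at (325,250) is centred between the fingers and the carton (218,205) sits flat in the tray. I'm descending and pinching.

>>> {"name": "apply_moves", "arguments": {"series": [[0, 0.001, 0.01, 0, 0, 0], [0, 0, 0.012, 0, 0, 0], [0, 0, 0.012, 0, 0, 0], [0, 0, 0.008, 0, 0, 0], [0, 0, 0.004, 0, 0, 0], [0, 0, 0, 0, 0, 0], [0, 0, 0, 0, 0, 0], [0, 0, 0, 0, 0, 0], [0, 0, 0, 0, 0, 0], [0, 0, 0, 0, 0, 0]]}}

```text
time_s: 14.2
position: [0.6334, 0.0758, 0.2265]
tcp_rot: [3.14, 0.0, 1.698]
contact_force: [0.5, -0.7, -0.2]
finger_gap: 0.0705
grip_force: 0.0
```

>>> {"name": "apply_moves", "arguments": {"series": [[0, 0, 0, 0, 0, 0], [0, 0, 0, 0, 0, 0], [0, 0, 0, 0, 0, 0], [0, 0, 0, 0, 0, 0], [0, 0, 0, 0, 0, 0], [0, 0, 0, 0, 0, 0], [0, 0, 0, 0, 0, 0], [0, 0, 0, 0, 0, 0], [0, 0, 0, 0, 0, 0], [0, 0, 0, 0, 0, 0]], "hand": 1, "newtons": 15}}

```text
time_s: 15.03
position: [0.633, 0.0757, 0.2257]
tcp_rot: [3.142, -0.0, 1.698]
contact_force: [0.4, -0.3, 0.5]
finger_gap: 0.0115
grip_force: 15.0
```

Run:
```python
from h import *
s=r.get_state();P=np.array(s["position"]);delta(.632,.075,.226,1.698)
O=np.array([.5347,.0628]);c,si=np.cos(.127),np.sin(.127)
u=(P[:2]-O)@[c,si]-.07; z=P[2]+.019-.061
th=np.arctan2(z,-u)-np.arctan2(34,180);print("rel",u,z,"r",np.hypot(u,z),"theta",th)
a0=th;R=np.hypot(.18,.034);ph=np.arctan2(34,180)
N=60
ths=a0*(1+np.cos(np.linspace(0,np.pi,N+1)))/2
y=-R*np.cos(ths+ph);zz=R*np.sin(ths+ph)
d=np.c_[np.diff(y),-np.diff(zz)]
print(np.array2string((d*1000).round(1),separator=","), (ths[::10]).round(2))
```

```text
t 15.03 tcp [0.633  0.0757 0.2257] rpy [ 3.142 -0.     1.698] d_tool [-0.0006 -0.0011 -0.0003] rot [ 0. -0. -0.] F [ 0.4 -0.3  0.5] gap 0.0115 grip 15.0
d in target frame [-0.0006 -0.0011 -0.0003]
rel 0.02913549771173246 0.18370853683284952 r 0.1860045798688215 theta 1.5413933155322823
[[-0.2,-0. ],
 [-0.6,-0.1],
 [-1. ,-0.1],
 [-1.3,-0.2],
 [-1.7,-0.2],
 [-2.1,-0.3],
 [-2.5,-0.3],
 [-2.8,-0.3],
 [-3.2,-0.3],
 [-3.5,-0.2],
 [-3.9,-0.2],
 [-4.2,-0.1],
 [-4.5, 0. ],
 [-4.8, 0.1],
 [-5.1, 0.3],
 [-5.3, 0.4],
 [-5.6, 0.6],
 [-5.8, 0.8],
 [-6. , 1.1],
 [-6.2, 1.3],
 [-6.3, 1.6],
 [-6.4, 1.9],
 [-6.5, 2.1],
 [-6.5, 2.4],
 [-6.5, 2.7],
 [-6.5, 3. ],
 [-6.5, 3.3],
 [-6.4, 3.6],
 [-6.3, 3.9],
 [-6.1, 4.1],
 [-6. , 4.4],
 [-5.8, 4.6],
 [-5.5, 4.8],
 [-5.3, 5. ],
 [-5. , 5.1],
 [-4.8, 5.2],
 [-4.5, 5.3],
 [-4.2, 5.4],
 [-3.9, 5.4],
 [-3.6, 5.4],
 [-3.3, 5.4],
 [-3. , 5.3],
 [-2.8, 5.2],
 [-2.5, 5. ],
 [-2.2, 4.9],
 [-2. , 4.7],
 [-1.7, 4.5],
 [-1.5, 4.2],
 [-1.3, 4. ],
 [-1.1, 3.7],
 [-1. , 3.4],
 [-0.8, 3.1],
 [-0.7, 2.7],
 [-0.6, 2.4],
 [-0.5, 2. ],
 [-0.4, 1.7],
 [-0.3, 1.3],
 [-0.2, 0.9],
 [-0.1, 0.6],
 [-0. , 0.2]] [1.54 1.44 1.16 0.77 0.39 0.1  0.  ]
```

>>> {"name": "apply_moves", "arguments": {"series": [[0, -0.0015, -0.0002, 0, 0, 0], [0, -0.003, -0.0004, 0, 0, 0], [0, -0.004, -0.0005, 0, 0, 0], [0, -0.0052, -0.0006, 0, 0, 0], [0, -0.0065, -0.0005, 0, 0, 0], [0, -0.0075, -0.0003, 0, 0, 0], [0, -0.008, 0, 0, 0, 0], [0, -0.008, 0.0004, 0, 0, 0], [0, -0.008, 0.0008, 0, 0, 0], [0, -0.008, 0.001, 0, 0, 0]]}}

```text
time_s: 15.87
position: [0.5728, 0.0687, 0.2263]
tcp_rot: [3.141, -0.001, 1.698]
contact_force: [0.1, 3.4, 1.0]
finger_gap: 0.0114
grip_force: 15.0
```

```bash
cat >> h.py <<'E'
def lid(step=.04,n=10,stop=0.):
    delta(.6,.07,.2,1.698)
    P=np.array(r.get_state()["position"])
    O=np.array([.5347,.0628]);c,si=np.cos(.127),np.sin(.127);R=.1832;ph=np.arctan2(34,180)
    u=(P[:2]-O)@[c,si]-.07;v=(P[:2]-O)@[-si,c]; z=P[2]+.0165-.061
    th=np.arctan2(z,-u)-ph;print("r",np.hypot(u,z).round(4),"theta",th.round(3),"v",v.round(4))
    t=np.maximum(th-step*np.arange(n+1),stop)
    q=np.c_[-R*np.cos(t+ph),R*np.sin(t+ph)];q[0]=[u,z]
    print((np.diff(q,axis=0)*[1000,-1000]).round(1).tolist(),t[-1].round(3))
E
python3 -c "from h import *;lid()"
```

```text
t 15.87 tcp [0.5728 0.0687 0.2263] rpy [ 3.141e+00 -1.000e-03  1.698e+00] d_tool [-0.0021  0.0271  0.0263] rot [ 0.001 -0.001 -0.   ] F [0.1 3.4 1. ] gap 0.0114 grip 15.0
d in target frame [-0.0021  0.0271  0.0263]
r 0.1845 theta 1.213 v 0.001
[[-7.0, 2.7], [-7.1, 1.7], [-7.1, 2.0], [-7.0, 2.2], [-6.9, 2.5], [-6.8, 2.8], [-6.7, 3.1], [-6.5, 3.3], [-6.4, 3.6], [-6.2, 3.8]] 0.813
```

>>> {"name": "apply_moves", "arguments": {"series": [[0, -0.007, 0.0018, 0, 0, 0], [0, -0.0071, 0.0018, 0, 0, 0], [0, -0.0071, 0.002, 0, 0, 0], [0, -0.007, 0.0022, 0, 0, 0], [0, -0.0069, 0.0025, 0, 0, 0], [0, -0.0068, 0.0028, 0, 0, 0], [0, -0.0067, 0.0031, 0, 0, 0], [0, -0.0065, 0.0033, 0, 0, 0], [0, -0.0064, 0.0036, 0, 0, 0], [0, -0.0062, 0.0038, 0, 0, 0]]}}

```text
time_s: 16.7
position: [0.5054, 0.06, 0.1985]
tcp_rot: [-3.141, -0.001, 1.698]
contact_force: [-0.1, 5.5, 0.4]
finger_gap: 0.0115
grip_force: 15.0
```

```bash
python3 -c "from h import *;lid()"
```

```text
t 16.7 tcp [0.5054 0.06   0.1985] rpy [-3.141e+00 -1.000e-03  1.698e+00] d_tool [-0.002   0.0951 -0.0016] rot [-0.001 -0.001 -0.   ] F [-0.1  5.5  0.4] gap 0.0115 grip 15.0
d in target frame [-0.0021  0.0951 -0.0015]
r 0.1833 theta 0.811 v 0.0009
[[-6.0, 4.2], [-5.9, 4.3], [-5.7, 4.6], [-5.5, 4.8], [-5.3, 5.0], [-5.1, 5.2], [-4.9, 5.4], [-4.7, 5.6], [-4.5, 5.8], [-4.2, 6.0]] 0.411
```

>>> {"name": "apply_moves", "arguments": {"series": [[0.0002, -0.006, 0.0042, 0, 0, 0], [0.0002, -0.0059, 0.0043, 0, 0, 0], [0.0002, -0.0057, 0.0046, 0, 0, 0], [0.0002, -0.0055, 0.0048, 0, 0, 0], [0.0002, -0.0053, 0.005, 0, 0, 0], [0.0002, -0.0051, 0.0052, 0, 0, 0], [0.0002, -0.0049, 0.0054, 0, 0, 0], [0.0002, -0.0047, 0.0056, 0, 0, 0], [0.0002, -0.0045, 0.0058, 0, 0, 0], [0.0002, -0.0042, 0.006, 0, 0, 0]]}}

```text
time_s: 17.53
position: [0.4546, 0.0542, 0.1476]
tcp_rot: [-3.142, 0.002, 1.698]
contact_force: [0.3, -3.1, -0.2]
finger_gap: 0.0114
grip_force: 15.0
```

```bash
python3 -c "from h import *;lid()"
```

```text
t 17.53 tcp [0.4546 0.0542 0.1476] rpy [-3.142e+00  2.000e-03  1.698e+00] d_tool [-0.0028  0.1462 -0.0524] rot [-0.     0.002  0.   ] F [ 0.3 -3.1 -0.2] gap 0.0114 grip 15.0
d in target frame [-0.0027  0.1462 -0.0524]
r 0.1825 theta 0.414 v 0.0016
[[-4.6, 5.7], [-3.8, 6.3], [-3.5, 6.4], [-3.3, 6.6], [-3.0, 6.7], [-2.7, 6.8], [-2.4, 6.9], [-2.2, 7.0], [-1.9, 7.1], [-1.6, 7.1]] 0.014
```

Slowing for the last part: about 0.02–0.03 rad per row.

>>> {"name": "apply_moves", "arguments": {"series": [[0, -0.0038, 0.006, 0, 0, 0], [0, -0.0036, 0.0063, 0, 0, 0], [0, -0.0034, 0.0064, 0, 0, 0], [0, -0.0031, 0.006, 0, 0, 0], [0, -0.0026, 0.0055, 0, 0, 0], [0, -0.0022, 0.005, 0, 0, 0], [0, -0.0018, 0.0045, 0, 0, 0], [0, -0.0015, 0.004, 0, 0, 0], [0, -0.0011, 0.0035, 0, 0, 0], [0, -0.001, 0.003, 0, 0, 0]]}}

```text
time_s: 18.37
position: [0.4312, 0.052, 0.0978]
tcp_rot: [3.141, 0.0, 1.698]
contact_force: [1.5, -3.2, -1.2]
finger_gap: 0.0114
grip_force: 15.0
```

```bash
python3 -c "from h import *;lid(.02)"
```

```text
t 18.37 tcp [0.4312 0.052  0.0978] rpy [3.141 0.    1.698] d_tool [-0.0035  0.1697 -0.1021] rot [ 0.001  0.    -0.   ] F [ 1.5 -3.2 -1.2] gap 0.0114 grip 15.0
d in target frame [-0.0035  0.1697 -0.1022]
r 0.182 theta 0.11 v 0.0024
[[-2.2, 3.2], [-1.0, 3.5], [-0.9, 3.6], [-0.8, 3.6], [-0.8, 3.6], [-0.4, 1.9], [0.0, -0.0], [0.0, -0.0], [0.0, -0.0], [0.0, -0.0]] 0.0
```

>>> {"name": "apply_moves", "arguments": {"series": [[0, -0.001, 0.003, 0, 0, 0], [0, -0.0008, 0.003, 0, 0, 0], [0, -0.0008, 0.003, 0, 0, 0], [0, -0.0006, 0.003, 0, 0, 0], [0, -0.0006, 0.003, 0, 0, 0], [0, -0.0003, 0.002, 0, 0, 0], [0, 0, 0.001, 0, 0, 0], [0, 0, 0.001, 0, 0, 0], [0, 0, 0, 0, 0, 0], [0, 0, 0, 0, 0, 0]]}}

```text
time_s: 19.2
position: [0.4273, 0.0516, 0.0809]
tcp_rot: [-3.141, -0.0, 1.698]
contact_force: [-4.8, -3.9, 15.9]
finger_gap: 0.0115
grip_force: 15.0
```

```bash
python3 -c "from h import *;lid(.02)"
```

```text
t 19.2 tcp [0.4273 0.0516 0.0809] rpy [-3.141 -0.     1.698] d_tool [-0.0036  0.1736 -0.1191] rot [-0. -0. -0.] F [-4.8 -3.9 15.9] gap 0.0115 grip 15.0
d in target frame [-0.0036  0.1737 -0.1191]
r 0.1817 theta 0.015 v 0.0025
[[-2.0, 2.4], [0.0, -0.0], [0.0, -0.0], [0.0, -0.0], [0.0, -0.0], [0.0, -0.0], [0.0, -0.0], [0.0, -0.0], [0.0, -0.0], [0.0, -0.0]] 0.0
```

Reaction of 16 N indicates the stop. Releasing and rising.

>>> {"name": "apply_moves", "arguments": {"series": [[0, 0, 0, 0, 0, 0], [0, 0, 0, 0, 0, 0], [0, 0, 0, 0, 0, 0], [0, 0, 0, 0, 0, 0], [0, 0, 0, 0, 0, 0], [0, 0, 0, 0, 0, 0], [0, 0, 0, 0, 0, 0], [0, 0, 0, 0, 0, 0], [0, 0, 0, 0, 0, 0], [0, 0, 0, 0, 0, 0]], "hand": 0.5}}

```text
time_s: 20.03
position: [0.4269, 0.0515, 0.079]
tcp_rot: [-3.141, -0.0, 1.698]
contact_force: [1.2, 0.8, 0.8]
finger_gap: 0.044
grip_force: 0.0
```

>>> {"name": "apply_moves", "arguments": {"series": [[0, 0, -0.005, 0, 0, 0], [0, 0, -0.01, 0, 0, 0], [0, 0, -0.015, 0, 0, 0], [0, 0, -0.02, 0, 0, 0], [0, 0, -0.02, 0, 0, 0], [0, 0, -0.02, 0, 0, 0], [0, 0, -0.02, 0, 0, 0], [0, 0, -0.02, 0, 0, 0], [0, 0, -0.01, 0, 0, 0], [0, 0, 0, 0, 0, 0]]}}

```text
time_s: 20.87
position: [0.429, 0.0516, 0.2226]
tcp_rot: [3.135, 0.0, 1.698]
contact_force: [1.3, 0.3, 0.3]
finger_gap: 0.0441
grip_force: 0.0
```

Run:
```python
from h import *
np.set_printoptions(precision=4,suppress=True)
delta(.5,.06,.2,1.698)
O=np.array([.5347,.0628]);c,s=np.cos(.127),np.sin(.127);M=np.array([[c,s],[-s,c]])
for n in("wrist","top","scene"):
    p=r.get_image(n);W=cloud(p);X=W.reshape(-1,3);X=X[np.isfinite(X[:,0])]
    L=np.c_[(X[:,:2]-O)@M.T,X[:,2]]
    q=L[(abs(L[:,1])<.09)&(abs(L[:,0])<.065)&(L[:,2]>.05)&(L[:,2]<.09)]
    if len(q)>30: f=np.linalg.lstsq(np.c_[q[:,:2],np.ones(len(q))],q[:,2],rcond=None)[0];print(n,len(q),"lid plane",f,np.median(q[:,2]))
    b=L[(abs(L[:,1])<.03)&(abs(L[:,0]+.11)<.012)&(L[:,2]>.07)&(L[:,2]<.13)]
    if len(b)>5: print(n,"bar",len(b),np.percentile(b,[50,98],axis=0))
cv2.imwrite("pics/s5.png",p["image"])
```

```text
t 20.87 tcp [0.429  0.0516 0.2226] rpy [3.135 0.    1.698] d_tool [-0.0006  0.0713  0.0231] rot [ 0.007  0.    -0.   ] F [1.3 0.3 0.3] gap 0.0441 grip 0.0
d in target frame [-0.0007  0.0715  0.0226]
wrist 29712 lid plane [ 0.0028 -0.0008  0.0668] 0.06675522615169334
wrist bar 1273 [[-0.1088  0.0012  0.1016]
 [-0.103   0.0287  0.1035]]
top 2539 lid plane [ 0.0065 -0.0033  0.0649] 0.06501353788689868
top bar 79 [[-0.1091 -0.0091  0.099 ]
 [-0.1032  0.0099  0.1064]]
scene 2715 lid plane [0.0038 0.0005 0.0661] 0.06606295208305725
scene bar 104 [[-0.1104  0.0018  0.1001]
 [-0.1027  0.0287  0.1054]]
```

View pics/s5.png

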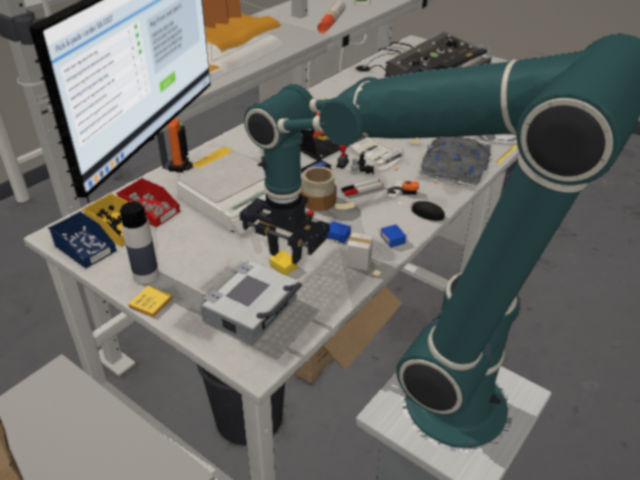

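The lid (250,295) is level and shut to within about 0.005 rad, the gripper (285,235) is clear, and the other things look unmoved. Handing in.

```bash
python3 -c "from plant import r;print(r.job_done())"
```

```text
the job is handed in; nothing more can be done
None
```

The red carton lies flat in the label checker's tray, the lid was lowered gently and reads fully shut (level to about 0.005 rad), the gripper is clear, and the job is handed in; no verdict came back.

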